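# Hold the sample slide flush on the sloped sprung stage

### The job

Pick up the sample slide by its grip fin, tilt it to match the sloped plate of the tilting stand, and lay its flat underside flush, centred and square (long side along the plate's long side, either way round) on that plate. Press gently until the sprung plate has sunk about half its travel, never down to its stop, and finish while still gripping the slide and holding it there. Do not let go of it on the plate, and leave the fittings lying around alone.

Things in the scene. Friction and masses are not known exactly. Their poses are not given: they have to be found in the camera images.
- slide: sample slide, loose, 0.15 to 0.28 kg: flat bare aluminium plate 70 x 50 x 6 mm (x, y, z), on its middle an upright black grip fin 32 mm long (x), 14 mm thick (y), from 6 to 52 mm above the underside. Origin: centre of the flat underside; z along the fin. Starts flat on the table, fin up. Gripped across the fin's thickness (along y) it can swivel a little about its y axis and settle on a face
- stand: tilting stand, fixed: grey foot 130 x 120 x 12 mm, dark steel cheeks at y -50 and +50 mm, 100 mm high, 8 mm thick, and between them a tilted carrier with a sprung stage plate. Origin: centre of the foot's underside, z up. The carrier pivots about the y axis 75 mm up and is clamped at a slope that differs each time, 12 to 30 degrees; the plate faces up and to the stand's -x
- stage_face (a point): centre of the top face of the sprung stage plate (bare steel, flat, no rim, 100 x 80 x 8 mm along x, y, z), 28 mm from the pivot. z is the outward normal of the face, x runs up the slope along the plate's long side, y is level. The plate sinks along its own -z when pressed, and this point with it
- stage (a joint): how far the sprung stage plate has sunk, m: 0 unpressed, 0.012 at its stop. The springs start to give at roughly 1 to 3 N and take about 0.8 N more per mm
- tee: white plastic pipe tee lying on the table, 62 x 82 x 41 mm, loose bystander; origin at the centre of its underside
- union: white plastic pipe union, 40 x 51 x 40 mm, loose bystander; origin at the centre of its underside
- socket_cap: cream plastic pipe cap like a small cup, 46 x 46 x 33 mm, loose bystander; origin at the centre of its underside
Things that resemble listed ones, but are neither listed nor needed, are in the scene too. Leave any green or yellow look-alike of the slide alone.

How it is judged:
On the way:
1. the slide is gripped and lifted clear of the table and the stand (height (world z) of slide above 0.03 m and contact force between the fingers and slide above 3 N and contact force between slide and stand below 0.1 N), for 0.2 s.
At the end, for the whole second after the job is handed in: The gripper still holds the slide, at rest; its underside lies on the stage plate, parallel within 2.5 degrees, under 1.5 mm off, centred within 12 mm, square within 8 degrees (either way round), pressing with over 2 N so that the plate has sunk 3 to 9.5 mm (contact force between the fingers and slide above 3 N and contact force between slide and stand above 2 N and value of joint stage between 0.003 and 0.0095 m and angle between the z axis of slide and the z axis of stage_face, either way round below 0.045 rad and angle between the x axis of slide and the x axis of stage_face, either way round below 0.14 rad and z of slide in the frame of stage_face between -0.003 and 0.0015 m and distance between slide and stage_face below 0.012 m and linear speed of slide below 0.01 m/s); the arm keeps its last pose, push and grip.
It fails at once if the stage plate is driven down to its stop (value of joint stage above 0.0117 m).
It fails at once if the slide lies on the stand without being gripped (contact force between slide and stand above 0.5 N and contact force between the fingers and slide below 0.5 N).
It fails at once if a fitting is moved (distance of any of tee, union, socket_cap from where it was at the start of the episode above 0.02 m).
It also fails if it takes over 40 s, if anything falls off the work surface, if the arm or the gripper's body presses on something with over 40 N, if the wrist force passes 120 N, or if a joint passes its speed limit or range.

### The arm

A 6-joint arm with a two-finger parallel gripper is mounted at the origin on a cart in front of the work surface, level with it; the furniture and walls round the work are solid. World frame = base frame: x ahead of the robot, y to its left, z up, the work surface at z = 0. Lengths are in m, angles in rad, forces in N, time in s.
With the tool pointing down it reaches from about 0.325 to 0.9 m from the base axis. Payload 6.1 kg.
Tool frame: the origin (TCP) lies at the very end of the fingers, on their centre line; the grasp point (between the pads) lies 19 mm behind it; z points along the fingers, x is the direction in which the jaws open and shut, and the axes are right-handed (so a half turn about z gives the same grasp; the last joint's range is limited). The gripper opens to 87 mm and grips with 3 to 60 N. Pads are 19 mm wide; open, the fingers measure 117 mm over their backs; the gripper's body (75 mm by 190 mm) begins 51 mm behind the grasp point.
Start: joints at [-1.262, 0.22, 1.526, -0, 1.395, -0.126], TCP at [0.263, -0.567, 0.223] pointing down, gripper open.
Joint ranges: [-2.98, 2.98], [-0.91, 2.08], [0.09, 2.57], [-1.24, 4.39], [0.2, 2.65], [-2.68, 2.68]. Speed limits (rad/s): [2.57, 2.57, 3.01, 3.14, 3.14, 3.14].

### API

Orientations are given as a unit quaternion [w, x, y, z].
In Python, from rig import env gives the robot as it stands.
- The arm moves only by the tool arm_command, never from a script. Its argument "rows" is a list of rows, each a list of 7 numbers: the turn, a rotation vector about the world's x, y, z in degrees, then the shift along the world's x, y, z in units of 60 mm (1.0 is 60 mm), then the finger opening in mm, from 0 to 87. In form: [[ax, ay, az, x, y, z, claw], ...]. A call has exactly 10 rows; each row shifts and turns the commanded pose from where the row before left it; what a row does not reach is not made up. A row lasts 1/8 s, in which the tool goes at most 62.5 mm and 10.7 degrees, less where a joint would pass 70% of its speed; a pose out of reach is approached as far as the arm can. A call is refused whole if a number of a shift passes 1 or a number of a turn 10.7, either way. A call with a gripper value outside its range is refused whole. The fingers move at their own pace and stop on an object; "newtons" is the grip in N (left out, the last holds). Time passes only in rows, so rows that do not move let the fingers close, or fill a call up. It gives the time, the measured TCP pose, the force and the opening at its end, in the units of the state.
- env.state(): the state, without advancing time (a new reading comes with each control period).
- env.grab_frame(name): name is "scene" or "top"; returns a dict with "pixels" (384x512x3 uint8, blue, green, red), "intrinsics" (3x3 intrinsics, pixels), "T" (4x4, takes a point from camera to world coordinates). Camera axes: x right, y up, looking along -z (the intrinsics and any distortion apply to the point x, -y, -z); pixel columns grow to the right and rows downward; lengths in m; the calibration is good to about 2 mm. A picture is of the moment at which its call begins. There is no depth.
- env.close_job(): hands the job in, once; it reports no verdict.
Trained networks look in the newest picture that a camera, given by its name, has taken for a name from the list of things; names that differ only in an ending like _2 or _b are one class to them, and where a whole thing is asked for, a point or a joint stands for the part that bears it (a point fixed in the world has none). Each returns a list of dicts, best first, with "conf" (0 to 1); they miss things now and then, are a little off and sometimes report something else, mostly with a low value. They report only what shows in the picture. A call takes as long as a camera call. They do not tell look-alikes from the thing itself.
- env.search_frame(label, camera): "uv" ([column, row] in pixels, amid what is visible of it).
- env.trace(label, camera): "pixels" (384x512 bool, what is visible of it) and "uv" ([column, row] in pixels, amid what is visible of it).
- env.place_of(label, camera): "uv" ([column, row] in pixels: a listed point, or the origin of a listed thing).
The state is a dict: "t": time; "joint_pos": joint angles; "qvel": joint speeds; "effort": joint torques, N m; "tool_pos": TCP position; "tcp_rot": TCP orientation; "ft_force": force on the tool from outside, world axes, zero at the start; "torque": the same for the moment, N m; "opening": finger opening in m.
Only numpy, scipy, OpenCV 4.12 (cv2) and the standard library are available. Lean on these libraries where they do the work, as an engineer would, in place of code of your own. Each camera call takes 0.05 s, during which the arm holds its last target.

## Working session

There is one attempt and no reset: what is moved stays moved. The work goes in short steps, Python scripts to look and compute and a tool call to move; the robot and the scene stay as the last step left them, time stands still between calls to the robot, and variables do not carry over. Pictures are saved under pics/ and viewed, and the job is handed in when it is done.

Besides the shell and the picture viewer there is one more tool, called after "Request:" in YAML: its name, and indented under it one key for each argument. arm_command: Moves the arm, as the interface text tells. Its arguments: {"type":"object","properties":{"rows":{"type":"array","items":{"type":"array","items":{"type":"number"}}},"newtons":{"type":"number"}},"required":["rows"]}

```bash
ls; mkdir -p pics; python3 - <<'E'
from rig import env
import cv2,numpy as np
np.set_printoptions(precision=4,suppress=True)
print(env.state())
for c in ["scene","top"]:
    f=env.grab_frame(c); cv2.imwrite(f"pics/{c}0.png",f["pixels"]); np.savez(f"{c}0.npz",**f)
    print(c,f["intrinsics"],f["T"],f.keys())
    for l in ["slide","stand","stage_face","tee","union","socket_cap"]:
        print(l,[(np.round(d["uv"],1),round(d["conf"],2)) for d in env.place_of(l,c)],[(np.round(d["uv"],1),round(d["conf"],2)) for d in env.search_frame(l,c)])
print(env.state()["t"])
E
```

```text
pics
{'t': 0.0, 'joint_pos': array([-1.2621,  0.2213,  1.5276,  0.    ,  1.3947, -0.1261]), 'qvel': array([ 0.0016, -0.0003,  0.0007,  0.0003, -0.0023,  0.0011]), 'effort': array([  0.0008, -49.4606, -38.7383,   0.0699,   0.0572,  -0.0002]), 'tool_pos': array([ 0.2631, -0.5662,  0.2214]), 'tcp_rot': array([-0.0007,  0.843 , -0.538 , -0.0008]), 'ft_force': array([ 0.1948,  0.2412, -0.5658]), 'torque': array([-0.0197, -0.0435,  0.0104]), 'opening': 0.08707394454280991}
scene [[378.7099   0.     255.0914]
 [  0.     378.7099 192.923 ]
 [  0.       0.       1.    ]] [[-0.8326  0.2018 -0.5158  0.0739]
 [-0.5536 -0.3307  0.7643  0.6662]
 [-0.0164  0.9219  0.387   0.4092]
 [ 0.      0.      0.      1.    ]] dict_keys(['pixels', 'intrinsics', 'T'])
slide [(array([321.7, 224.1]), 0.95), (array([288.5, 202.2]), 0.79), (array([245.4, 210.7]), 0.63), (array([261.2, 189. ]), 0.62)] [(array([322.1, 217.9]), 0.89), (array([295.2, 196.5]), 0.75), (array([244. , 205.2]), 0.69), (array([262.7, 184.1]), 0.51)]
stand [(array([348.4, 208.2]), 0.67), (array([192.8, 231. ]), 0.58)] [(array([190.3, 213.3]),
[... 518 characters left out ...]
1.0419]
 [ 0.      0.      0.      1.    ]] dict_keys(['pixels', 'intrinsics', 'T'])
slide [(array([275. , 160.2]), 0.86), (array([292.7, 243.8]), 0.84), (array([319.8, 191.6]), 0.8), (array([337.2, 143.8]), 0.63)] [(array([291.8, 247. ]), 0.87), (array([273. , 160.8]), 0.87), (array([339.1, 146.2]), 0.79), (array([320.6, 194.7]), 0.66)]
stand [(array([207. , 145.7]), 0.67)] [(array([210.6, 142. ]), 0.71)]
stage_face [(array([208.1, 137.1]), 0.79)] [(array([209.2, 139. ]), 0.93)]
tee [(array([232.9, 252.6]), 0.59)] [(array([233.9, 248.6]), 0.97)]
union [(array([165.1, 244.2]), 0.91)] [(array([165.3, 246.4]), 0.8)]
socket_cap [(array([341.1, 255.7]), 0.94)] [(array([343.7, 257.2]), 0.74)]
1.3
```

```bash
python3 - <<'E'
import cv2,numpy as np
a=cv2.imread("pics/scene0.png");b=cv2.imread("pics/top0.png")
cv2.imwrite("pics/s_crop.png",cv2.resize(a[120:320,140:400],None,fx=3,fy=3,interpolation=cv2.INTER_CUBIC))
cv2.imwrite("pics/t_crop.png",cv2.resize(b[90:290,140:400],None,fx=3,fy=3,interpolation=cv2.INTER_CUBIC))
E
```

```text
(no output)
```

View pics/s_crop.png

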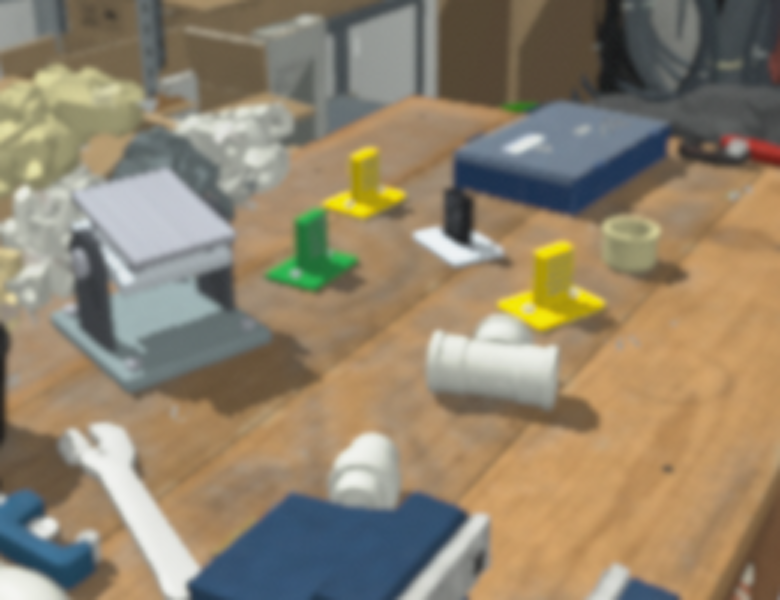

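View pics/t_crop.png

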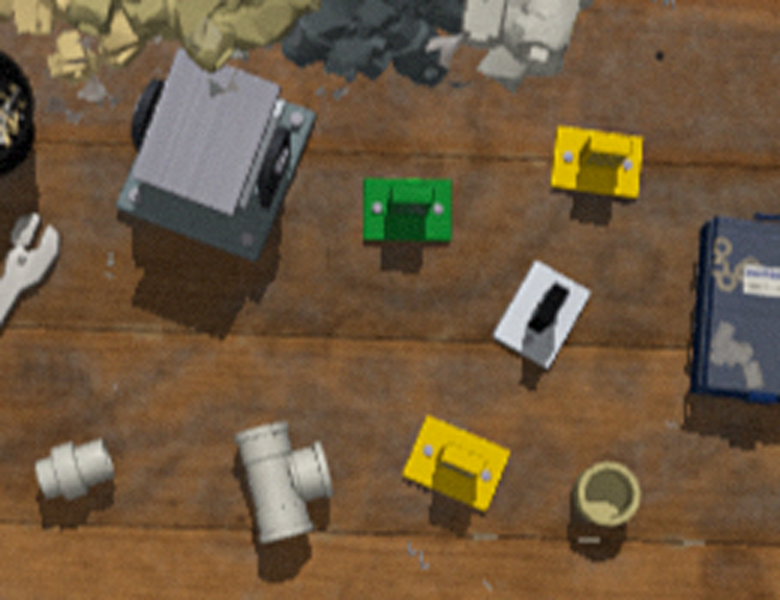

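View pics/top0.png

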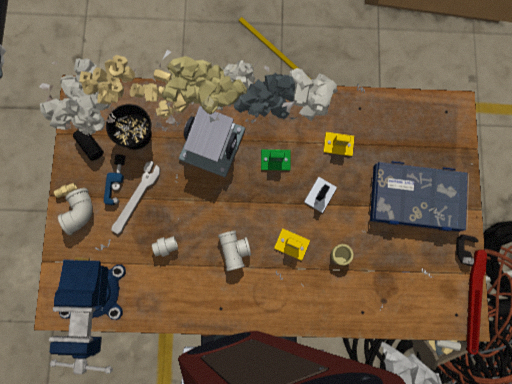

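View pics/scene0.png

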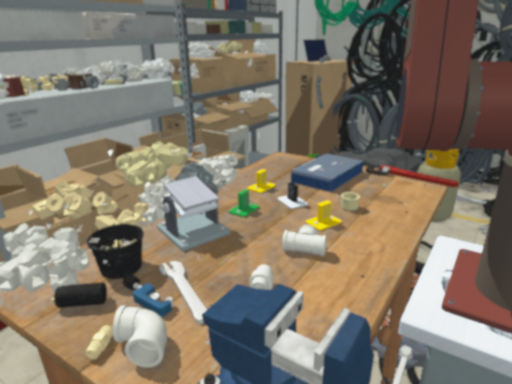

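The top view shows four slide-like items: green (275,160), yellow (338,145), yellow (292,245), and one with a silver plate and black fin (320,194), which is (288,202) in scene. Only that last one matches bare aluminium with a black fin. I'll enlarge it and the stand.

```bash
python3 - <<'E'
import cv2,numpy as np
a=cv2.imread("pics/scene0.png");b=cv2.imread("pics/top0.png")
def crop(im,u0,v0,w,h,s,name):
    c=cv2.resize(im[v0:v0+h,u0:u0+w],None,fx=s,fy=s,interpolation=cv2.INTER_CUBIC)
    for k in range(0,w,5):
        cv2.line(c,(k*s,0),(k*s,8 if k%10 else 16),(0,0,255),1)
        if k%10==0: cv2.putText(c,str(u0+k),(k*s,28),0,.4,(0,0,255),1)
    for k in range(0,h,5):
        cv2.line(c,(0,k*s),(8 if k%10 else 16,k*s),(0,0,255),1)
        if k%10==0: cv2.putText(c,str(v0+k),(18,k*s+4),0,.4,(0,0,255),1)
    cv2.imwrite(name,c)
crop(b,298,170,45,45,13,"pics/t_slide.png")
crop(a,270,175,45,40,14,"pics/s_slide.png")
crop(b,172,100,80,85,7,"pics/t_stand.png")
crop(a,150,170,90,85,7,"pics/s_stand.png")
E
```

```text
(no output)
```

View pics/t_slide.png

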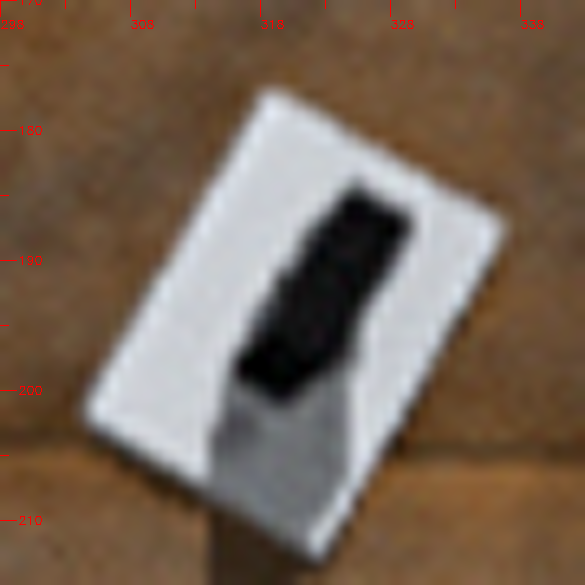

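View pics/s_slide.png

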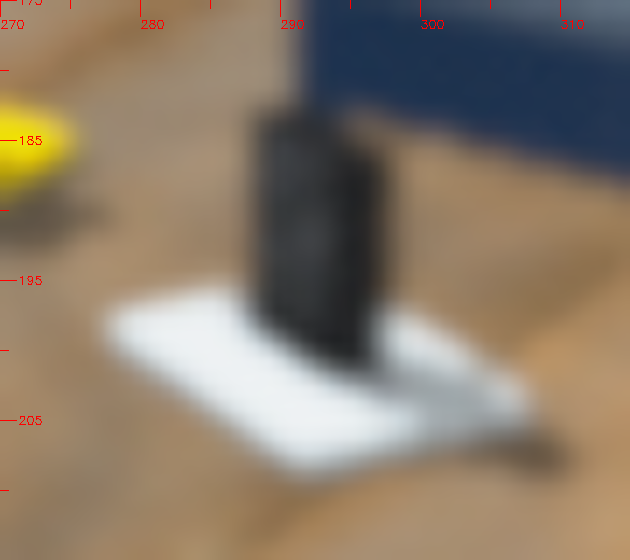

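View pics/t_stand.png

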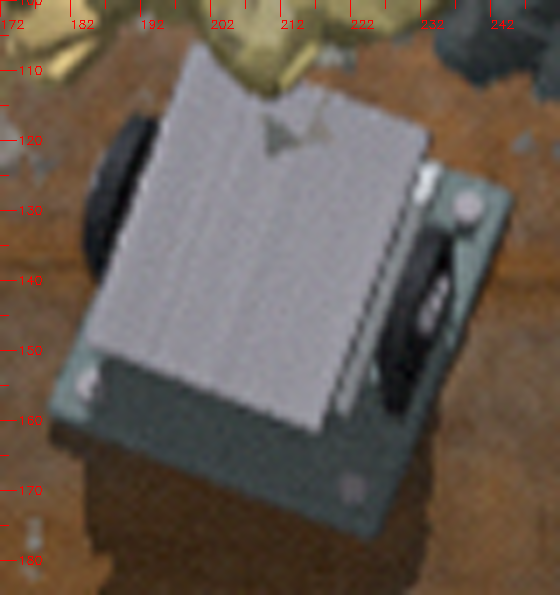

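View pics/s_stand.png

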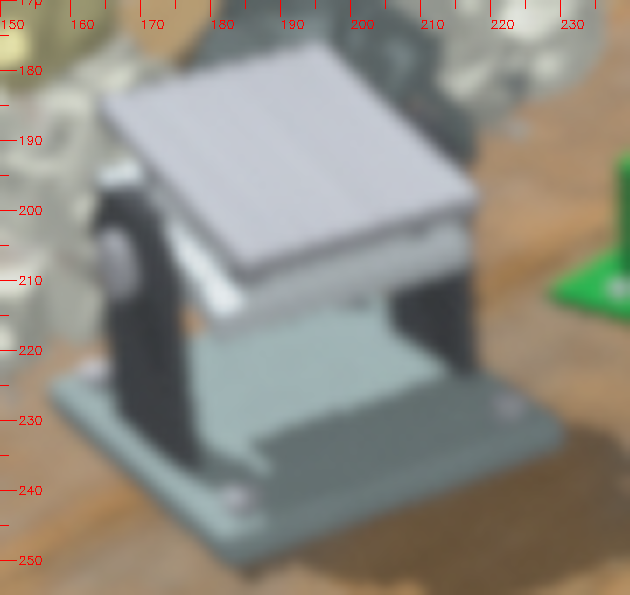

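```bash
cat > h.py <<'E'
import numpy as np
from scipy.optimize import least_squares
from scipy.spatial.transform import Rotation as R
np.set_printoptions(precision=4,suppress=True)
C={c:np.load(f"{c}0.npz") for c in ["scene","top"]}
def proj(c,P,f=None):
    f=f or C[c]; T=f["T"]; K=f["intrinsics"]
    p=(np.atleast_2d(P)-T[:3,3])@T[:3,:3]
    q=np.c_[p[:,0],-p[:,1],-p[:,2]]@K.T
    return q[:,:2]/q[:,2:]
def slideT(p): return R.from_euler('z',p[2]).as_matrix(),np.array([p[0],p[1],0])
def standF(p): # x,y,yaw,slope -> Rface, face pos
    Rz=R.from_euler('z',p[2]); Rf=Rz*R.from_euler('y',-p[3])
    o=np.array([p[0],p[1],.075])
    return Rz.as_matrix(),Rf.as_matrix(),o+.028*Rf.as_matrix()[:,2]
E
cat > fit.py <<'E'
from h import *
sl={"top":[((318.5,176.8),(35,25,6)),((337,187.1),(35,-25,6)),((322.6,212.7),(-35,-25,6)),((304.5,202.2),(-35,25,6)),
 ((329.7,186.5),(16,-7,52)),((325.3,183.8),(16,7,52)),((319.9,201.2),(-16,-7,52)),((316.1,197.7),(-16,7,52))]}
sc=[(277.4,198.2),(291.8,208.6),(307.9,203.6),(285.4,195.4)]
def rs(p,sl=sl):
    Rm,t=slideT(p);r=[]
    for c in sl:
        uv=np.array([a for a,b in sl[c]]);P=np.array([b for a,b in sl[c]])/1000
        r.append((proj(c,P@Rm.T+t)-uv).ravel())
    return np.concatenate(r)
s=least_squares(rs,[.4,-.1,-.5]);print("slide",s.x,"yaw",np.degrees(s.x[2]));print(s.fun.reshape(-1,2))
Rm,t=slideT(s.x)
print("scene pred",proj("scene",np.array([(35,25,6),(35,-25,6),(-35,-25,6),(-35,25,6),(16,7,52),(16,-7,52),(-16,-7,52),(-16,7,52)])/1e3@Rm.T+t))
st={"top":[((184.9,149.3),(-50,40,0)),((217.7,161.7),(-50,-40,0)),((233.4,118.3),(50,-40,0)),((200.3,106),(50,40,0)),],
"scene":[((184.3,208.3),(-50,40,0)),((218.3,197.1),(-50,-40,0)),((195.7,176),(50,-40,0)),((164.7,184.3),(50,40,0))]}
ft={"top":[((179.1,159.3),(-65,60,12)),((225.6,176.4),(-65,-60,12)),((245.6,127.9),(65,-60,12))],
"scene":[((183.6,247.9),(-65,60,12)),((230.3,231.7),(-65,-60,12)),((157.9,225.7),(65,60,12))]}
def rt(p,cams=("top","scene")):
    Rz,Rf,o=standF(p);r=[]
    for c in cams:
        for d,Rm,t in ((st,Rf,o),(ft,Rz,np.array([p[0],p[1],0]))):
            uv=np.array([a for a,b in d[c]]);P=np.array([b for a,b in d[c]])/1000
            r.append((proj(c,P@Rm.T+t)-uv).ravel())
    return np.concatenate(r)
for cams in (("top","scene"),("top",),("scene",)):
    q=least_squares(lambda p:rt(p,cams),[.45,.12,-.4,.3]);print("stand",cams,q.x,np.degrees(q.x[2:]),"rms",np.sqrt(np.mean(q.fun**2)),"face",standF(q.x)[2])
    if len(cams)==2: print(q.fun.reshape(-1,2)); S=q.x
np.savez("fit.npz",slide=s.x,stand=S)
E
python3 fit.py
```

```text
slide [ 0.5016 -0.1415 -0.5081] yaw -29.111268839869176
[[-0.5294  0.4281]
 [-0.6153  0.8787]
 [-0.6668  0.5903]
 [-1.143   0.1404]
 [-0.084   0.8842]
 [-1.0864  0.4271]
 [ 2.8051 -1.7782]
 [ 1.18   -1.4632]]
scene pred [[277.333  197.1556]
 [293.1716 193.5748]
 [307.8642 202.7735]
 [291.3911 206.771 ]
 [287.1109 182.1278]
 [291.6712 181.1722]
 [298.4142 185.0816]
 [293.7699 186.0871]]
stand ('top', 'scene') [ 0.6158  0.1159 -0.334   0.2115] [-19.1387  12.1203] rms 1.1464297633632512 face [0.6102 0.1178 0.1024]
[[-1.6167  0.2265]
 [-0.1049  0.8175]
 [ 0.4502  0.8127]
 [-0.9251  0.2025]
 [-1.0907  0.1096]
 [ 0.1263  1.1235]
 [ 0.1075 -0.1631]
 [ 1.0662 -1.6824]
 [ 0.8701 -0.5067]
 [ 0.1777 -0.8617]
 [-1.251  -1.0669]
 [-1.2501 -1.496 ]
 [ 0.9143 -2.8618]
 [-1.8094 -2.1493]]
stand ('top',) [ 0.6168  0.1151 -0.3298  0.2076] [-18.8966  11.8919] rms 0.5768754029773636 face [0.6114 0.1169 0.1024]
stand ('scene',) [ 0.6101  0.121  -0.3493  0.1938] [-20.0115  11.1039] rms 0.9891025385672324 face [0.605  0.1229 0.1025]
```

```bash
cat > fit2.py <<'E'
from h import *
sl={"top":[((318.5,176.8),(35,25,6)),((337,187.1),(35,-25,6)),((322.6,212.7),(-35,-25,6)),((304.5,202.2),(-35,25,6)),
 ((329.7,186.5),(16,-7,52)),((325.3,183.8),(16,7,52))],
"scene":[((277.4,198.0),(35,25,6)),((307.9,203.6),(-35,-25,6)),((291.8,208.2),(-35,25,6))]}
st={"top":[((184.9,149.3),(-50,40,0)),((217.7,161.7),(-50,-40,0)),((233.4,118.3),(50,-40,0)),((200.3,106),(50,40,0)),],
"scene":[((184.3,208.3),(-50,40,0)),((218.3,197.1),(-50,-40,0)),((195.7,176),(50,-40,0)),((164.7,184.3),(50,40,0))]}
ft={"top":[((179.1,159.3),(-65,60,12)),((225.6,176.4),(-65,-60,12)),((245.6,127.9),(65,-60,12))],
"scene":[((183.6,247.9),(-65,60,12)),((230.3,231.7),(-65,-60,12)),((157.9,225.7),(65,60,12))]}
def res(p):
    off={"top":p[7:9],"scene":p[9:11]};r=[]
    Rs,ts=slideT(p[:3]);Rz,Rf,o=standF(p[3:7])
    for d,Rm,t in ((sl,Rs,ts),(st,Rf,o),(ft,Rz,np.array([p[3],p[4],0]))):
        for c in d:
            uv=np.array([a for a,b in d[c]]);P=np.array([b for a,b in d[c]])/1000
            r.append((proj(c,P@Rm.T+t)+off[c]-uv).ravel()/.7)
    return np.concatenate(r+[p[7:]/1.0])
q=least_squares(res,[.5,-.14,-.5,.61,.12,-.33,.22,0,0,0,0],loss='soft_l1')
cov=np.linalg.inv(q.jac.T@q.jac)
print("slide",q.x[:3],np.degrees(q.x[2]),"stand",q.x[3:7],np.degrees(q.x[5:7]),"sd slope",np.degrees(cov[6,6]**.5),"off",q.x[7:],"face",standF(q.x[3:7])[2])
print((q.fun[:-4].reshape(-1,2)*.7).round(1).tolist())
np.savez("fit.npz",slide=q.x[:3],stand=q.x[3:7],off=q.x[7:])
E
python3 fit2.py
```

```text
slide [ 0.5027 -0.1429 -0.493 ] -28.247598751000098 stand [ 0.6165  0.1157 -0.3334  0.2084] [-19.1049  11.9397] sd slope 1.244045577364022 off [ 0.1761 -0.0879  0.1962  1.3992] face [0.6111 0.1176 0.1024]
[[-0.1, -0.1], [0.0, 0.1], [0.4, 0.0], [-0.3, -0.1], [0.6, 0.2], [-0.4, -0.1], [-0.1, 0.4], [0.1, 0.2], [-0.1, -0.3], [-1.3, -0.2], [0.2, 0.4], [0.8, 0.4], [-0.6, -0.2], [1.1, -0.5], [0.9, 0.7], [0.2, 0.5], [-1.2, 0.3], [-0.8, -0.3], [0.4, 0.7], [0.4, -0.6], [-1.2, -0.2], [0.9, -1.6], [-1.8, -0.9]]
```

Request:
arm_command:
  rows:
    - [0,0,10,0.4,0.7,-0.1,60]
    - [0,0,10,0.4,0.7,-0.1,60]
    - [0,0,10,0.4,0.7,-0.1,60]
    - [0,0,10,0.4,0.7,-0.1,60]
    - [0,0,10,0.4,0.7,-0.1,60]
    - [0,0,10,0.4,0.7,-0.1,60]
    - [0,0,10,0.4,0.7,-0.1,60]
    - [0,0,10,0.4,0.7,-0.1,60]
    - [0,0,10,0.4,0.7,-0.1,60]
    - [0,0,10,0.4,0.7,-0.1,60]
  newtons: 20

```text
t: 2.55
tool_pos: [0.504, -0.1455, 0.1627]
tcp_rot: [0.0, 0.953, 0.303, 0.0]
ft_force: [-0.1, -1.8, -0.5]
opening: 0.06
```

Request:
arm_command:
  rows:
    - [0,0,8.8,0,0.02,-0.4,60]
    - [0,0,8.8,0,0.02,-0.4,60]
    - [0,0,8.8,-0.01,0,-0.4,60]
    - [0,0,0,0,0,-0.25,60]
    - [0,0,0,0,0,-0.25,60]
    - [0,0,0,0,0,-0.25,60]
    - [0,0,0,0,0,-0.25,60]
    - [0,0,0,0,0,-0.2,60]
    - [0,0,0,0,0,-0.05,60]
    - [0,0,0,0,0,0,60]

```text
t: 3.8
tool_pos: [0.5027, -0.1444, 0.0154]
tcp_rot: [-0.0, 0.86, 0.51, -0.0]
ft_force: [0.4, -0.0, -0.2]
opening: 0.06
```

```bash
cat > look.py <<'E'
import sys
from h import *
from rig import env
import cv2
def look(tag,c,u0,v0,w,h,s):
    f=env.grab_frame(c); np.savez(f"{c}_{tag}.npz",**f)
    cv2.imwrite(f"pics/{c}_{tag}.png",cv2.resize(f["pixels"][v0:v0+h,u0:u0+w],None,fx=s,fy=s,interpolation=cv2.INTER_CUBIC))
if __name__=="__main__":
    a=sys.argv; look(a[1],a[2],*map(int,a[3:8])); 
    s=env.state(); print({k:s[k] for k in("t","tool_pos","tcp_rot","ft_force","torque","opening")})
E
python3 look.py g1 scene 220 120 130 100 6
```

```text
{'t': 3.85, 'tool_pos': array([ 0.503 , -0.1446,  0.0159]), 'tcp_rot': array([0.0002, 0.8603, 0.5099, 0.0002]), 'ft_force': array([0.0875, 0.746 , 0.1794]), 'torque': array([ 0.0519, -0.0956,  0.0119]), 'opening': 0.05947068029734961}
```

View pics/scene_g1.png

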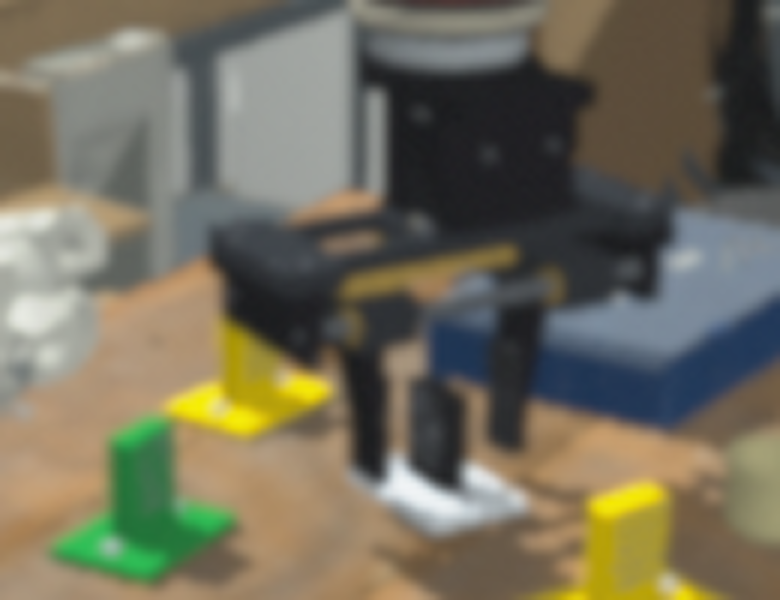

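The view shows the fingers straddling the black fin (crop 437,430) of the silver slide, with nothing else between them. I'll close the gripper.

Request:
arm_command:
  rows:
    - [0,0,0,0,0,0,30]
    - [0,0,0,0,0,0,10]
    - [0,0,0,0,0,0,5]
    - [0,0,0,0,0,0,5]
    - [0,0,0,0,0,0,5]
    - [0,0,0,0,0,0,5]
    - [0,0,0,0,0,0.15,5]
    - [0,0,0,0,0,0.3,5]
    - [0,0,0,0,0,0.5,5]
    - [0,0,0,0,0,0.5,5]
  newtons: 25

```text
t: 5.1
tool_pos: [0.5028, -0.1445, 0.1046]
tcp_rot: [0.0, 0.86, 0.51, 0.0]
ft_force: [-0.1, -0.8, -1.6]
opening: 0.0134
```

```bash
cat > plan.py <<'E'
import sys
from h import *
from rig import env
def plan(h,slope=None,off=.0155,face=None,yaw=None):
    p=np.load("fit.npz")["stand"].copy()
    if slope: p[3]=np.radians(slope)
    if yaw: p[2]=np.radians(yaw)
    Rz,Rf,o=standF(p); 
    if face is not None:o=np.array(face)
    n=Rf[:,2]; Rt=np.c_[Rf[:,1],Rf[:,0],-n]
    s=env.state(); q=s["tcp_rot"]; Rc=R.from_quat([q[1],q[2],q[3],q[0]])
    d=(R.from_matrix(Rt)*Rc.inv()).as_rotvec()
    t=o+n*(h+off)
    print("t",s["t"],"face",o,"n",n,"target",t,"rot deg",np.degrees(d),"shift units",(t-s["tool_pos"])/.06, "F",s["ft_force"],"M",s["torque"],"tcp",s["tool_pos"])
    print("local shift mm (x up,y,n)",Rf.T@(t-s["tool_pos"])*1e3)
if __name__=="__main__": plan(float(sys.argv[1]),float(sys.argv[2]))
E
python3 plan.py .04 13; python3 look.py g2 scene 220 100 130 100 6
```

```text
t 5.1 face [0.6106 0.1178 0.1023] n [-0.2126  0.0736  0.9744] target [0.5988 0.1218 0.1564] rot deg [ -5.2524 -11.8559   9.5413] shift units [1.5995 4.4396 0.8625] F [-0.109  -0.7984 -1.5975] M [ 0.0806 -0.1346  0.0095] tcp [ 0.5028 -0.1445  0.1046]
local shift mm (x up,y,n) [ 15.0495 283.1152  49.6348]
{'t': 5.15, 'tool_pos': array([ 0.5055, -0.1457,  0.1092]), 'tcp_rot': array([0.0031, 0.8602, 0.5099, 0.0021]), 'ft_force': array([ 3.2537, -0.5546,  0.917 ]), 'torque': array([ 0.0325, -0.393 ,  0.0349]), 'opening': 0.013668318266150328}
```

View pics/scene_g2.png

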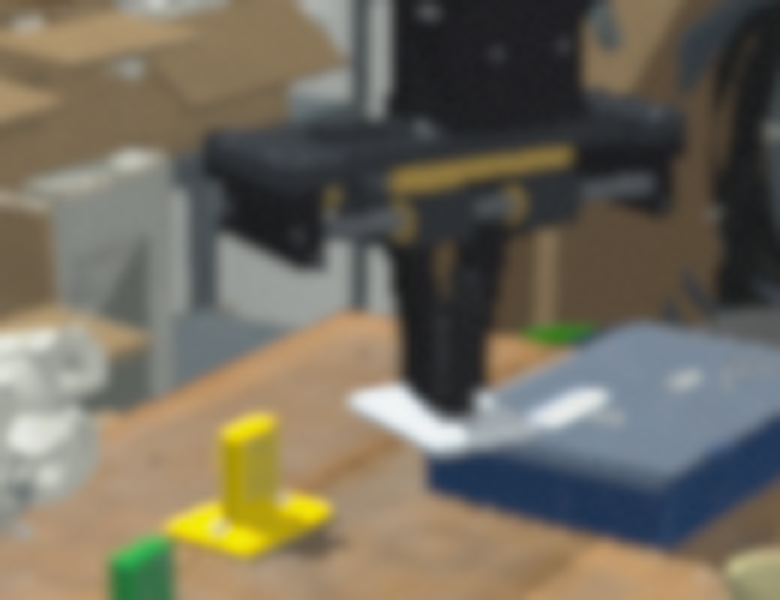

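Request:
arm_command:
  rows:
    - [0,0,0,0,0,0.3,5]
    - [0,0,0,0,0,0.3,5]
    - [-0.7,-1.5,1.2,0.2,0.3,0.26,5]
    - [-0.7,-1.5,1.2,0.2,0.6,0,5]
    - [-0.7,-1.5,1.2,0.2,0.7,0,5]
    - [-0.7,-1.5,1.2,0.2,0.7,0,5]
    - [-0.7,-1.5,1.2,0.2,0.7,0,5]
    - [-0.7,-1.5,1.2,0.2,0.7,0,5]
    - [-0.7,-1.5,1.2,0.2,0.5,0,5]
    - [-0.4,-1.4,1.1,0.2,0.24,0,5]

```text
t: 6.4
tool_pos: [0.5987, 0.1236, 0.1541]
tcp_rot: [0.093, 0.809, 0.577, 0.066]
ft_force: [0.4, -0.9, -1.9]
opening: 0.0135
```

```bash
python3 look.py p1 scene 130 110 120 100 6;python3 look.py p1 top 160 80 100 100 6; python3 plan.py .04 13; 
```

```text
{'t': 6.45, 'tool_pos': array([0.5997, 0.1244, 0.1542]), 'tcp_rot': array([0.0929, 0.8087, 0.577 , 0.0668]), 'ft_force': array([-0.8049,  1.1696, -1.6944]), 'torque': array([0.1277, 0.131 , 0.0727]), 'opening': 0.014111890488981097}
{'t': 6.5, 'tool_pos': array([0.5989, 0.1229, 0.154 ]), 'tcp_rot': array([0.0926, 0.8091, 0.5766, 0.0657]), 'ft_force': array([-0.661 ,  0.0671, -1.76  ]), 'torque': array([0.1094, 0.0805, 0.0259]), 'opening': 0.014011560975346218}
t 6.5 face [0.6106 0.1178 0.1023] n [-0.2126  0.0736  0.9744] target [0.5988 0.1218 0.1564] rot deg [ 0.0341  0.0284 -0.0524] shift units [-0.0025 -0.0181  0.0387] F [-0.661   0.0671 -1.76  ] M [0.1094 0.0805 0.0259] tcp [0.5989 0.1229 0.154 ]
local shift mm (x up,y,n) [ 0.7335 -1.077   2.215 ]
```

View pics/scene_p1.png

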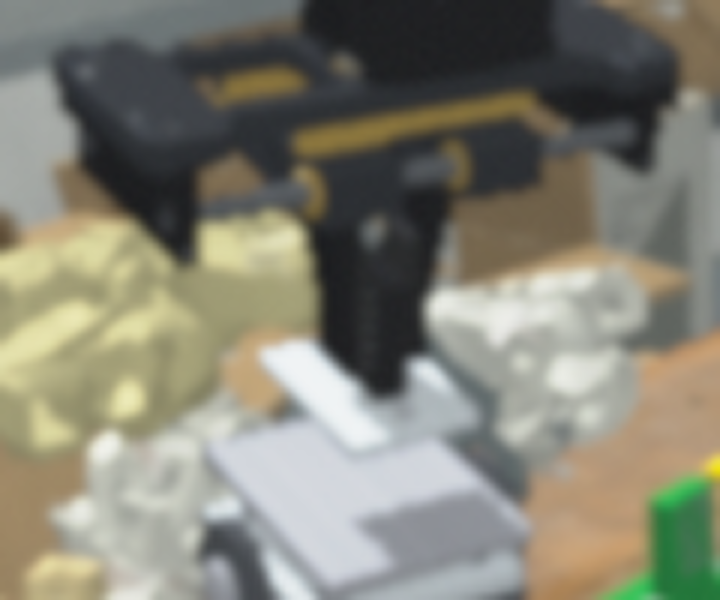

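View pics/top_p1.png

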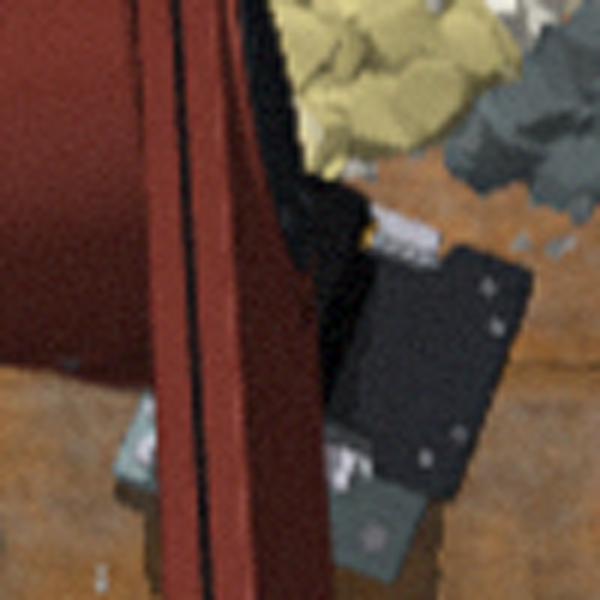

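```bash
python3 - <<'E'
from h import *
F=np.load("fit.npz");p=F["stand"].copy()
def ang(c,A,B):
    a,b=proj(c,np.array([A,B])); return np.degrees(np.arctan2(b[1]-a[1],b[0]-a[0])),np.hypot(*(b-a))
for s in (10,12,14,16,18,20,22,25):
    p[3]=np.radians(s); Rz,Rf,o=standF(p); f=lambda x,y,h=0:o+Rf@np.array([x,y,h])
    print(s,"scene plate L",ang("scene",f(.05,.04),f(-.05,.04)),"R",ang("scene",f(.05,-.04),f(-.05,-.04)),"low",ang("scene",f(-.05,.04),f(-.05,-.04)),"top L",ang("top",f(.05,.04),f(-.05,.04)),"R",ang("top",f(.05,-.04),f(-.05,-.04)),
     "slide L",ang("scene",f(.035,.025,.046),f(-.035,.025,.046)))
E
```

```text
10 scene plate L (np.float64(44.951525094988085), np.float64(30.885270133692337)) R (np.float64(40.57490731918298), np.float64(30.682612805515898)) low (np.float64(-16.42520283193638), np.float64(35.24214282326948)) top L (np.float64(110.79933255854017), np.float64(46.106532173165114)) R (np.float64(110.78094387780456), np.float64(46.238902592380185)) slide L (np.float64(41.905361729656796), np.float64(21.435011080403964))
12 scene plate L (np.float64(46.71859021958496), np.float64(31.960431763797327)) R (np.float64(42.50770010609213), np.float64(31.58821610241892)) low (np.float64(-16.51334693198331), np.float64(35.23305683184757)) top L (np.float64(110.36930169604888), np.float64(46.206708676875394)) R (np.float64(110.51402228565526), np.float64(46.33909403251203)) slide L (np.float64(43.89970716870762), np.float64(22.240767407071058))
14 scene plate L (np.float64(48.37473602426655), np.float64(33.025239051671534)) R (np.float64(44.33678406623168), np.float64(32.48913012273818)) low (np.float64(-16.600909177178597), np.float64(35.22230692242858)) top L (np.float64(109.9406271366821
[... 1596 characters left out ...]
ow (np.float64(-16.942741776232545), np.float64(35.162974270735795)) top L (np.float64(108.21857545820308), np.float64(45.83418281466607)) R (np.float64(109.17850140471171), np.float64(45.94008634352091)) slide L (np.float64(52.19273266832708), np.float64(26.184329195116295))
25 scene plate L (np.float64(55.95310566888703), np.float64(38.52855485983642)) R (np.float64(52.90904070892155), np.float64(37.19838164768481)) low (np.float64(-17.066331621306496), np.float64(35.13415703256442)) top L (np.float64(107.56025998547327), np.float64(45.440542734888965)) R (np.float64(108.76929278193961), np.float64(45.52988688303407)) slide L (np.float64(54.260908368200994), np.float64(27.300143034492592))
```

```bash
cat > edge.py <<'E'
from h import *
import cv2
from scipy.ndimage import map_coordinates
F=np.load("fit.npz");p0=F["stand"].copy();off0=F["off"]
img={c:cv2.GaussianBlur(C[c]["pixels"].astype(np.float32),(0,0),.7) for c in C}
h=.05;w=.04
PE=[((h,w,0),(-h,w,0)),((h,-w,0),(-h,-w,0)),((-h,w,0),(-h,-w,0)),((h,w,0),(h,-w,0))]
FE=[((-.065,.06,.012),(-.065,-.06,.012)),((.065,.06,.012),(-.065,.06,.012)),((.065,-.06,.012),(-.065,-.06,.012))]
def pts(p,kind,A,B,n=25):
    Rz,Rf,o=standF(p); Q=np.linspace(.1,.9,n)[:,None]*(np.array(B)-A)+A
    return Q@Rf.T+o if kind=="P" else Q@Rz.T+np.array([p[0],p[1],0])
def meas(p,off,rng):
    out=[]
    for c in ("top","scene"):
        for kind,E in (("P",PE),("F",FE)):
            for i,(A,B) in enumerate(E):
                uv=proj(c,pts(p,kind,A,B))+off[c]
                t=(uv[-1]-uv[0]);t/=np.hypot(*t);nrm=np.array([-t[1],t[0]])
                s=np.arange(-rng,rng+.01,.25)
                X=uv[:,None,:]+s[None,:,None]*nrm
                prof=np.stack([map_coordinates(img[c][...,k],[X[...,1],X[...,0]],order=1) for k in range(3)],-1)
                g=np.abs(np.gradient(prof,axis=1)).sum(-1)
                j=g.argmax(1); ok=(j>0)&(j<len(s)-1)&(g.max(1)>8)
                d=s[j]; 
                if ok.sum()<8: continue
                m=np.median(d[ok]); ok&=np.abs(d-m)<1.2
                out.append((c,kind,i,A,B,ok,uv[ok]+d[ok][:,None]*nrm,nrm,np.median(d[ok])))
    return out
p=p0.copy();off={"top":off0[:2],"scene":off0[2:]}
for rng in (4,3,2.5,2.5,2):
    M=meas(p,off,rng)
    def res(x):
        o={"top":x[4:6],"scene":x[6:8]};r=[]
        for c,k,i,A,B,ok,uv,nrm,_ in M:
            r.append(((proj(c,pts(x[:4],k,A,B)[ok])+o[c]-uv)@nrm)/3)
        return np.concatenate(r+[x[4:]])
    q=least_squares(res,np.r_[p,off["top"],off["scene"]],loss='soft_l1',f_scale=.3)
    p=q.x[:4];off={"top":q.x[4:6],"scene":q.x[6:8]}
    print(rng,p[:2],np.degrees(p[2:]),q.x[4:],q.cost)
for m in meas(p,off,2): print(m[0],m[1],m[2],m[5].sum(),m[-1])
print("face",standF(p)[2])
np.savez("fit_e.npz",stand=p,off=q.x[4:])
for c in C:
    im=cv2.resize(C[c]["pixels"],None,fx=1,fy=1); 
    u0,v0=(165,95) if c=="top" else (145,165)
    im=cv2.resize(im[v0:v0+95,u0:u0+100],None,fx=6,fy=6,interpolation=cv2.INTER_CUBIC)
    for kind,E in (("P",PE),("F",FE)):
        for A,B in E:
            uv=(proj(c,pts(p,kind,A,B))+off[c]-[u0,v0]+.5)*6-.5
            cv2.polylines(im,[np.round(uv).astype(int)],False,(0,0,255),1)
    cv2.imwrite(f"pics/edge_{c}.png",im)
E
python3 edge.py
```

```text
4 [0.6178 0.1154] [-17.8878  12.5007] [-0.2167 -0.0726 -0.0014  0.6596] 10.217956440515772
3 [0.6177 0.1161] [-18.2092  12.5236] [-0.0066 -0.1097  0.0072  0.5654] 5.264335900361389
2.5 [0.6177 0.1166] [-18.6432  12.5013] [ 0.012  -0.1597  0.143   0.4278] 1.561349072141473
2.5 [0.6177 0.1166] [-18.8123  12.413 ] [-0.0332 -0.1942  0.1849  0.4421] 1.1450470095908842
2 [0.6176 0.117 ] [-18.9992  12.333 ] [-0.0048 -0.2263  0.2442  0.383 ] 1.6653097263972798
top P 0 25 -0.25
top P 1 21 0.5
top P 2 25 0.0
top P 3 19 0.0
top F 1 25 -0.25
top F 2 10 0.25
scene P 0 24 -0.125
scene P 1 25 0.0
scene P 2 25 0.0
scene P 3 22 0.0
scene F 1 23 0.25
face [0.612  0.119  0.1024]
```

View pics/edge_scene.png

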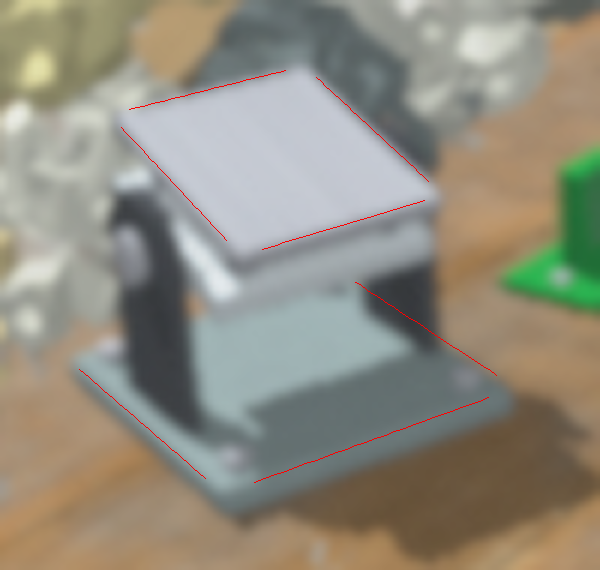

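View pics/edge_top.png

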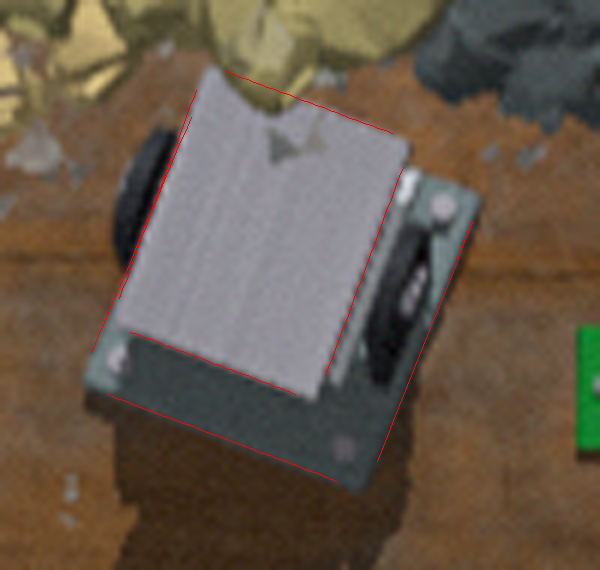

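```bash
cp fit_e.npz fit.npz; python3 plan.py .008 12.5
```

```text
t 6.5 face [0.6119 0.119  0.1023] n [-0.2046  0.0705  0.9763] target [0.6071 0.1207 0.1253] rot deg [0.197  0.5011 0.0533] shift units [ 0.1361 -0.0379 -0.4793] F [-0.661   0.0671 -1.76  ] M [0.1094 0.0805 0.0259] tcp [0.5989 0.1229 0.154 ]
local shift mm (x up,y,n) [  2.0389   0.5102 -29.9077]
```

Request:
arm_command:
  rows:
    - [0.05,0.1,0,0.034,-0.01,-0.12,5]
    - [0.05,0.1,0,0.034,-0.01,-0.12,5]
    - [0.05,0.1,0,0.034,-0.01,-0.12,5]
    - [0.05,0.1,0,0.034,-0.01,-0.12,5]
    - [0,0.1,0,0,0,0,5]
    - [0,0,0,0,0,0,5]
    - [0,0,0,0,0,0,5]
    - [0,0,0,0,0,0,5]
    - [0,0,0,0,0,0,5]
    - [0,0,0,0,0,0,5]

```text
t: 7.75
tool_pos: [0.6068, 0.1196, 0.1254]
tcp_rot: [0.089, 0.81, 0.576, 0.063]
ft_force: [-0.7, 0.5, -1.0]
opening: 0.0139
```

```bash
python3 plan.py 0 12.5;python3 look.py p2 scene 140 130 100 90 7;python3 plan.py 0 12.5|grep F
```

```text
t 7.75 face [0.6119 0.119  0.1023] n [-0.2046  0.0705  0.9763] target [0.6087 0.1201 0.1175] rot deg [-0.0118  0.0029  0.1674] shift units [ 0.0316  0.0085 -0.1328] F [-0.6629  0.5055 -1.0094] M [ 0.1782  0.0648 -0.0361] tcp [0.6068 0.1196 0.1254]
local shift mm (x up,y,n) [-0.1348  1.0973 -8.1303]
{'t': 7.8, 'tool_pos': array([0.6068, 0.1196, 0.1254]), 'tcp_rot': array([0.0886, 0.8101, 0.576 , 0.0632]), 'ft_force': array([-0.8264,  0.3053, -1.9543]), 'torque': array([0.1589, 0.0175, 0.0352]), 'opening': 0.013761025502226383}
t 7.8 face [0.6119 0.119  0.1023] n [-0.2046  0.0705  0.9763] target [0.6087 0.1201 0.1175] rot deg [-0.0154  0.0024  0.1717] shift units [ 0.0316  0.0084 -0.1325] F [-0.8264  0.3053 -1.9543] M [0.1589 0.0175 0.0352] tcp [0.6068 0.1196 0.1254]
```

View pics/scene_p2.png

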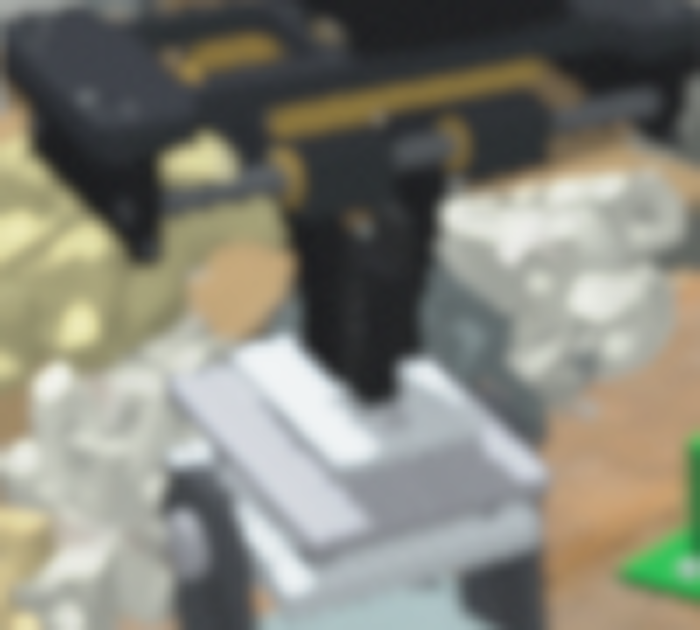

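Request:
arm_command:
  rows:
    - [0,0,0,0.008,0.006,-0.025,5]
    - [0,0,0,0.007,0.006,-0.025,5]
    - [0,0,0,0.005,-0.002,-0.025,5]
    - [0,0,0,0.005,-0.002,-0.025,5]
    - [0,0,0,0.005,-0.002,-0.025,5]
    - [0,0,0,0.005,-0.002,-0.025,5]
    - [0,0,0,0,0,0,5]
    - [0,0,0,0,0,0,5]
    - [0,0,0,0,0,0,5]
    - [0,0,0,0,0,0,5]

```text
t: 9.05
tool_pos: [0.6089, 0.1198, 0.1164]
tcp_rot: [0.089, 0.81, 0.576, 0.063]
ft_force: [-1.4, 0.2, 0.1]
opening: 0.0138
```

```bash
python3 plan.py 0 12.5;python3 look.py p3 scene 140 130 100 90 7;python3 plan.py 0 12.5|grep F
```

```text
t 9.05 face [0.6119 0.119  0.1023] n [-0.2046  0.0705  0.9763] target [0.6087 0.1201 0.1175] rot deg [-0.0133 -0.0002  0.1705] shift units [-0.0034  0.0047  0.0173] F [-1.4359  0.1896  0.0956] M [ 0.1057  0.1654 -0.0061] tcp [0.6089 0.1198 0.1164]
local shift mm (x up,y,n) [-0.052   0.2033  1.0722]
{'t': 9.1, 'tool_pos': array([0.609 , 0.1198, 0.1164]), 'tcp_rot': array([0.0886, 0.8102, 0.576 , 0.0632]), 'ft_force': array([-1.7352, -0.7207, -0.3228]), 'torque': array([ 0.155 ,  0.1999, -0.0366]), 'opening': 0.013911392385165191}
t 9.1 face [0.6119 0.119  0.1023] n [-0.2046  0.0705  0.9763] target [0.6087 0.1201 0.1175] rot deg [-0.0155  0.0025  0.1743] shift units [-0.0037  0.0047  0.0173] F [-1.7352 -0.7207 -0.3228] M [ 0.155   0.1999 -0.0366] tcp [0.609  0.1198 0.1164]
```

View pics/scene_p3.png

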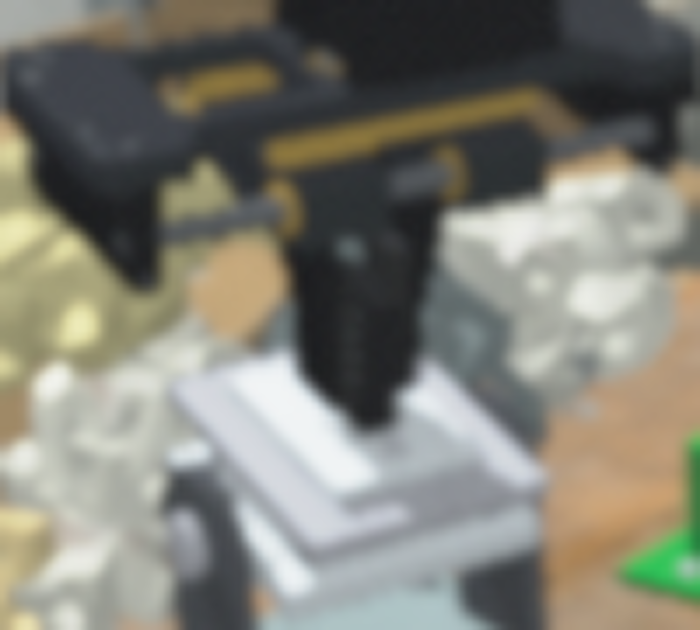

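Request:
arm_command:
  rows:
    - [0,0,0,0.003,-0.001,-0.0165,5]
    - [0,0,0,0.004,-0.001,-0.0165,5]
    - [0,0,0,0,0,0,5]
    - [0,0,0,0,0,0,5]
    - [0,0,0,0,0,0,5]
    - [0,0,0,0,0,0,5]
    - [0,0,0,0,0,0,5]
    - [0,0,0,0,0,0,5]
    - [0,0,0,0,0,0,5]
    - [0,0,0,0,0,0,5]

```text
t: 10.35
tool_pos: [0.6094, 0.1197, 0.1144]
tcp_rot: [0.089, 0.81, 0.576, 0.063]
ft_force: [-0.9, 0.1, 2.5]
opening: 0.0136
```

```bash
python3 plan.py 0 12.5;python3 look.py p4 scene 140 130 100 90 7;python3 plan.py 0 12.5|grep F; python3 look.py p4 top 160 80 100 100 6
```

```text
t 10.35 face [0.6119 0.119  0.1023] n [-0.2046  0.0705  0.9763] target [0.6087 0.1201 0.1175] rot deg [-0.014   0.0037  0.1751] shift units [-0.0112  0.0072  0.0511] F [-0.8806  0.1162  2.4639] M [ 0.1075  0.139  -0.0518] tcp [0.6094 0.1197 0.1144]
local shift mm (x up,y,n) [-0.096   0.1901  3.1601]
{'t': 10.4, 'tool_pos': array([0.6094, 0.1197, 0.1144]), 'tcp_rot': array([0.0886, 0.8102, 0.576 , 0.0632]), 'ft_force': array([-1.5769,  0.4503,  2.3405]), 'torque': array([ 0.0911,  0.1523, -0.0432]), 'opening': 0.014020088541344063}
t 10.4 face [0.6119 0.119  0.1023] n [-0.2046  0.0705  0.9763] target [0.6087 0.1201 0.1175] rot deg [-0.0152  0.005   0.1742] shift units [-0.0114  0.0071  0.0511] F [-1.5769  0.4503  2.3405] M [ 0.0911  0.1523 -0.0432] tcp [0.6094 0.1197 0.1144]
{'t': 10.45, 'tool_pos': array([0.6094, 0.1197, 0.1144]), 'tcp_rot': array([0.0887, 0.8101, 0.576 , 0.0632]), 'ft_force': array([-1.7367,  0.5315,  1.915 ]), 'torque': array([0.1242, 0.155 , 0.0268]), 'opening': 0.013830606355332465}
```

View pics/scene_p4.png

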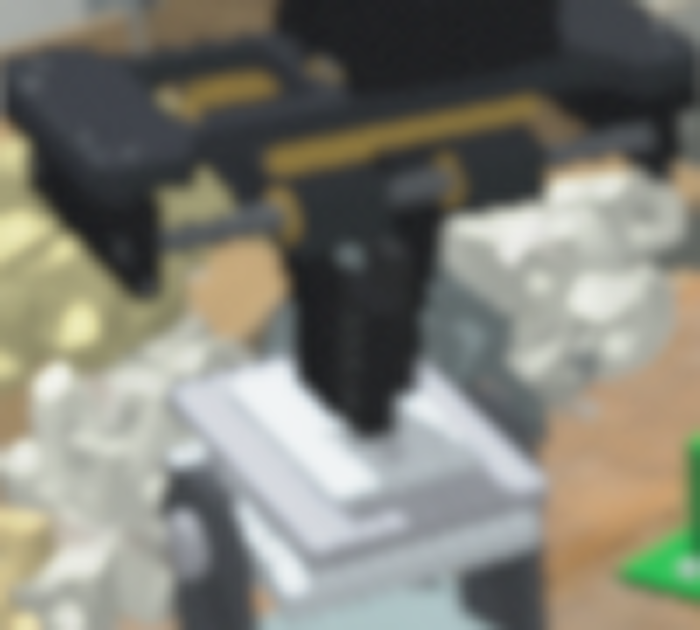

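```bash
cat > rel.py <<'E'
import sys
from h import *
import cv2
from scipy.ndimage import map_coordinates
tag=sys.argv[1]; sink=float(sys.argv[2])
f=np.load(f"scene_{tag}.npz"); im=cv2.GaussianBlur(f["pixels"].astype(np.float32),(0,0),.6)
F=np.load("fit.npz");p=F["stand"]; off=F["off"][2:]
Rz,Rf,o0=standF(p)
PE=[((.05,.04,0),(-.05,.04,0)),((.05,-.04,0),(-.05,-.04,0)),((-.05,.04,0),(-.05,-.04,0))]
SE=[((.035,.025,.006),(-.035,.025,.006)),((-.035,.025,.006),(-.035,-.025,.006)),((.035,-.025,.006),(-.035,-.025,.006))]
def pose(x): # du,dv,h, pitch,yaw relative to fitted plate
    Rr=Rf@R.from_euler('zy',[x[4],x[3]]).as_matrix(); return Rr,o0+Rf@x[:3]
def uvs(x,A,B,n=21,lo=.1,hi=.9):
    Rr,t=pose(x);Q=np.linspace(lo,hi,n)[:,None]*(np.array(B)-A)+A
    return proj("scene",Q@Rr.T+t,f)+off
def fit(E,x0,free,spans):
    x=np.array(x0,float)
    for rng in (3,2,1.5,1.5):
        M=[]
        for (A,B),(lo,hi) in zip(E,spans):
            uv=uvs(x,A,B,21,lo,hi);t=uv[-1]-uv[0];t/=np.hypot(*t);n=np.array([-t[1],t[0]])
            s=np.arange(-rng,rng+.01,.1);X=uv[:,None]+s[None,:,None]*n
            pr=np.stack([map_coordinates(im[...,k],[X[...,1],X[...,0]],order=3) for k in range(3)],-1)
            g=np.abs(np.gradient(pr,axis=1)).sum(-1);j=g.argmax(1);ok=(j>0)&(j<len(s)-1)&(g.max(1)>3)
            if ok.sum()<5: print("few",A,B);continue
            d=s[j];ok&=abs(d-np.median(d[ok]))<.8
            M.append((A,B,lo,hi,ok,uv[ok]+d[ok][:,None]*n,n,d[ok]))
        def res(y):
            z=x.copy();z[free]=y
            return np.concatenate([((uvs(z,A,B,21,lo,hi)[ok]-m)@n) for A,B,lo,hi,ok,m,n,_ in M]+[(np.array(y)-np.array(x0)[free])/np.array([.003,.003,.003,.2,.2])[free]*.3])
        q=least_squares(res,x[free],loss='soft_l1',f_scale=.3);x[free]=q.x
    J=q.jac;sd=np.sqrt(np.diag(np.linalg.inv(J.T@J)))*.3
    return x,sd,[(m[4].sum(),round(float(np.std(m[7])),2)) for m in M]
fr=[0,1,3,4]
xp,sp,m=fit(PE,[0,0,-sink,0,0],fr,[(.1,.9),(.3,.85),(.1,.9)])
print("plate du,dv mm",xp[:2]*1e3,"pitch,yaw deg",np.degrees(xp[3:]),"sd",np.degrees(sp[2:]),m)
xs,ss,m=fit(SE,[0,0,-sink,0,0],fr,[(.1,.9),(.1,.9),(.35,.9)])
print("slide",xs[:2]*1e3,"pitch,yaw",np.degrees(xs[3:]),"sd",np.degrees(ss[2:]),m)
img=cv2.resize(f["pixels"][130:220,140:240],None,fx=7,fy=7,interpolation=cv2.INTER_CUBIC)
for E,x,c in ((PE,xp,(0,0,255)),(SE,xs,(0,180,0))):
    for A,B in E: cv2.polylines(img,[np.round((uvs(x,A,B,5,0,1)-[140,130]+.5)*7).astype(int)],False,c,1)
cv2.imwrite(f"pics/rel_{tag}.png",img)
E
python3 rel.py p4 .0025; python3 rel.py p3 .001
```

```text
plate du,dv mm [0.0763 0.2415] pitch,yaw deg [-1.4593  0.1876] sd [1.1856 0.8004] [(np.int64(21), 0.16), (np.int64(21), 0.07), (np.int64(10), 0.12)]
few (0.035, -0.025, 0.006) (-0.035, -0.025, 0.006)
few (0.035, -0.025, 0.006) (-0.035, -0.025, 0.006)
slide [-5.5277  1.6006] pitch,yaw [ 0.4408 -1.3974] sd [2.1694 1.3659] [(np.int64(21), 0.18), (np.int64(21), 0.22), (np.int64(5), 0.31)]
plate du,dv mm [-0.2177 -0.1751] pitch,yaw deg [-0.8657 -0.3137] sd [1.1535 0.7716] [(np.int64(21), 0.14), (np.int64(21), 0.09), (np.int64(10), 0.09)]
few (0.035, -0.025, 0.006) (-0.035, -0.025, 0.006)
few (0.035, -0.025, 0.006) (-0.035, -0.025, 0.006)
slide [-7.8889  0.948 ] pitch,yaw [ 3.7405 -3.0015] sd [2.4613 1.553 ] [(np.int64(21), 0.14), (np.int64(21), 0.23)]
```

View pics/rel_p4.png

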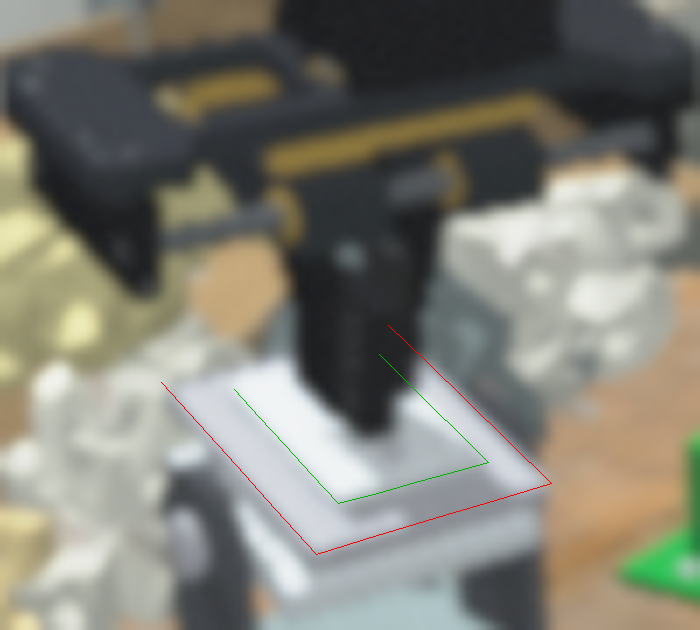

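Request:
arm_command:
  rows:
    - [0,0,0,0.004,-0.001,-0.02,5]
    - [0,0,0,0.004,-0.002,-0.02,5]
    - [0,0,0,0,0,0,5]
    - [0,0,0,0,0,0,5]
    - [0,0,0,0,0,0,5]
    - [0,0,0,0,0,0,5]
    - [0,0,0,0,0,0,5]
    - [0,0,0,0,0,0,5]
    - [0,0,0,0,0,0,5]
    - [0,0,0,0,0,0,5]

```text
t: 11.7
tool_pos: [0.6099, 0.1195, 0.112]
tcp_rot: [0.089, 0.81, 0.576, 0.063]
ft_force: [-2.4, 0.8, 4.6]
opening: 0.0139
```

```bash
cat > ft.py <<'E'
from h import *
from rig import env
L=[]
for i in range(5):
    s=env.state(); L.append(np.r_[s["ft_force"],s["torque"]]); 
    if i<4: env.grab_frame("scene")
L=np.array(L);p=np.load("fit.npz")["stand"];Rz,Rf,o=standF(p)
print("t",s["t"],"Fplate(x,y,n)",L[:,:3].mean(0)@Rf,"Mplate",L[:,3:].mean(0)@Rf,"sd",L.std(0),"n-height mm",(Rf.T@(s["tool_pos"]-o))*1e3-[0,0,15.5])
E
python3 ft.py
```

```text
t 11.9 Fplate(x,y,n) [-1.4728  0.1412  4.4276] Mplate [ 0.088   0.1056 -0.0406] sd [0.3515 0.2228 0.5736 0.0351 0.0379 0.0124] n-height mm [-0.0177 -0.1794 -5.6191]
```

Request:
arm_command:
  rows:
    - [0,0,0,0.003,-0.001,-0.013,5]
    - [0,0,0,0,0,0,5]
    - [0,0,0,0,0,0,5]
    - [0,0,0,0,0,0,5]
    - [0,0,0,0,0,0,5]
    - [0,0,0,0,0,0,5]
    - [0,0,0,0,0,0,5]
    - [0,0,0,0,0,0,5]
    - [0,0,0,0,0,0,5]
    - [0,0,0,0,0,0,5]

```text
t: 13.15
tool_pos: [0.6101, 0.1194, 0.1112]
tcp_rot: [0.089, 0.81, 0.576, 0.063]
ft_force: [-1.6, 0.3, 4.6]
opening: 0.0136
```

```bash
python3 ft.py; python3 look.py p5 scene 140 130 100 90 7; python3 rel.py p5 .0055
```

```text
t 13.35 Fplate(x,y,n) [-0.6243  0.3202  5.1012] Mplate [ 0.1493  0.0199 -0.015 ] sd [0.264  0.5461 0.2758 0.0094 0.0061 0.0126] n-height mm [-0.0705 -0.1806 -6.4357]
{'t': 13.4, 'tool_pos': array([0.61  , 0.1195, 0.1112]), 'tcp_rot': array([0.0886, 0.8102, 0.576 , 0.0632]), 'ft_force': array([-1.8937,  0.4756,  4.0125]), 'torque': array([ 0.0953, -0.0223, -0.0161]), 'opening': 0.013874111272133675}
plate du,dv mm [0.162  0.0771] pitch,yaw deg [-1.62    0.6842] sd [1.2359 0.8409] [(np.int64(18), 0.24), (np.int64(21), 0.08), (np.int64(9), 0.14)]
few (0.035, -0.025, 0.006) (-0.035, -0.025, 0.006)
slide [-3.4167  2.0788] pitch,yaw [-2.1837 -1.3572] sd [2.3189 1.2923] [(np.int64(21), 0.32), (np.int64(21), 0.26), (np.int64(8), 0.27)]
```

View pics/rel_p5.png

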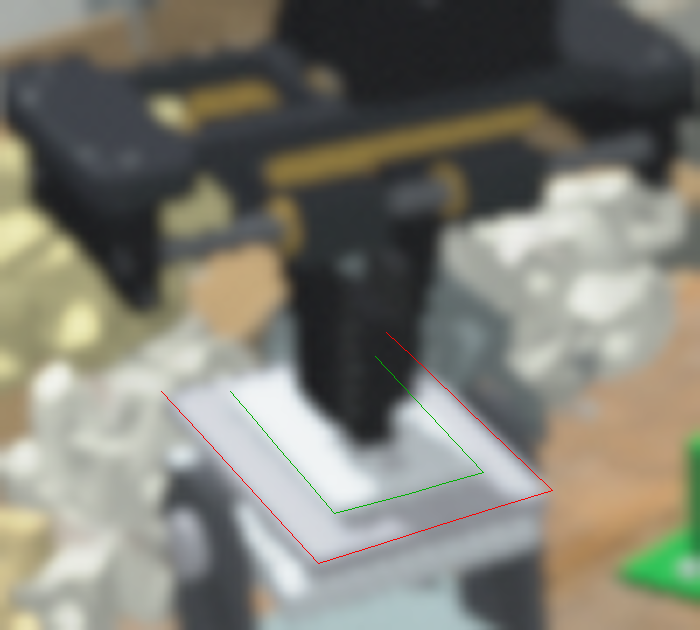

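```bash
python3 - <<'E'
from rig import env
s=env.state();print(s["t"],s["tool_pos"],s["ft_force"],s["opening"],abs(s["qvel"]).max())
print(env.close_job())
E
```

```text
13.4 [0.61004109 0.11945726 0.11121197] [-1.89367358  0.47555923  4.01245114] 0.013874111272133675 0.0018767272049693838
the job is handed in; nothing more can be done
None
```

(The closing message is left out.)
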